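# Turn the harvest-trolley wheel until its valve is at the top

### The arm

A 6-joint arm with a two-finger parallel gripper is mounted at the origin on the work surface. World frame = base frame: x ahead of the robot, y to its left, z up, the work surface at z = 0. Lengths are in m, angles in rad, forces in N, time in s.
With the tool pointing down it reaches from about 0.25 to 0.775 m from the base axis. Payload 4 kg.
Tool frame: the origin (TCP) lies on the centre line of the jaws, within the pads' length; the fingertips stand 22 mm ahead of it and the grasp point (between the pads) lies 3 mm ahead of it; z points along the fingers, y is the direction in which the jaws open and shut (so a half turn about z gives the same grasp; the last joint's range is limited). The gripper opens to 94 mm and grips with 3 to 60 N. Pads are 16 mm wide; open, the fingers measure 119 mm over their backs; the gripper's body (75 mm by 177 mm) begins 78 mm behind the grasp point.
Start: joints at [1.086, 0.087, 1.371, -0, 1.684, -0.103], TCP at [0.205, 0.51, 0.228] pointing down, gripper open.
Joint ranges: [-3.1, 3.1], [-0.76, 2.03], [0.27, 2.55], [-1.08, 4.22], [0.17, 2.65], [-2.57, 2.57]. Speed limits (rad/s): [2.79, 2.79, 3.14, 3.14, 3.14, 3.14].

### API

Orientations are given as [roll, pitch, yaw] about the fixed x, y, z axes, in that order (R = Rz(yaw) Ry(pitch) Rx(roll)).
In Python, from bench import robot gives the robot as it stands. The module is installed in compiled form; this text tells all that it offers.
- The arm moves only by the shell command python3 -m inch 'ROWS'. ROWS is JSON, a list of rows, each an object with "linear": the shift along the world's x, y, z scaled (see below), a list of three; "twist": the turn about the world's z scaled (see below); "gripper": the opening, from 0 (shut) to 1 (fully open). In form: [{"linear": [x, y, z], "twist": twist, "gripper": gripper}, ...]. A call has 1 to 10 rows; each row is the pose to reach, as a shift and turn from the pose commanded when the call began; what a row does not reach only later rows make up. The controller multiplies each number of a shift by 0.1 m and each number of a turn by 60 degrees. A row lasts 1/12 s, in which the tool goes at most 41.7 mm and 7.16 degrees, less where a joint would pass 70% of its speed; a pose out of reach is approached as far as the arm can. A call with a number of a shift or a turn outside -1 to 1 is refused whole. A call with a gripper value outside its range is refused whole. The fingers move at their own pace and stop on an object; the grip force is fixed at half the most. Time passes only in rows, so rows that repeat a pose let the fingers close. It gives the time, the measured TCP pose, the force and the opening at its end, in the units of the state.
- robot.get_obs(): the state, without advancing time (a new reading comes with each control period).
- robot.snapshot(name): name is "side" or "top"; returns a dict with "image" (400x640x3 uint8, red, green, blue), "depth" (400x640 float32, m along the optical axis (not along the pixel's ray), 0 where there is no reading), "mtx" (3x3 intrinsics, pixels), "rvec" (rotation vector, rad) and "tvec" (3), from world to camera coordinates, as OpenCV has them. Camera axes: x right, y down, z forward; pixel columns grow to the right and rows downward; lengths in m; the calibration is good to about 2 mm. A picture is of the moment at which its call begins.
- robot.close_job(): hands the job in, once; it reports no verdict.
The state is a dict: "time": time; "joint_positions": joint angles; "qvel": joint speeds; "joint_torque": joint torques, N m; "tool_pos": TCP position; "ee_rot": TCP orientation; "wrist_force": force on the tool from outside, world axes, zero at the start; "wrist_torque": the same for the moment, N m; "width": finger opening in m.
Only numpy, scipy, OpenCV 4.12 (cv2) and the standard library are available. Lean on these libraries where they do the work, as an engineer would, in place of code of your own. Each camera call takes 0.05 s, during which the arm holds its last target.

### The job

The trolley wheel on the repair stand has to be turned so that its tyre can be pumped up next: with the fingertips, push one spoke after another, either way round, until the brass valve stem is at the top of the wheel and points straight up, and leave the wheel standing still. The sealant on the tyre is still wet, so push only on the spokes and keep off the tyre and the valve stem. Do not lift, shove or tip the stand, and leave the mushroom bottle, the can and the spanner where they are.

Things in the scene. Friction and masses are not known exactly. Their poses are not given: they have to be found in the camera images.
- stand: Heavy loose wheel stand (7.5 kg). Origin on the bench below the wheel's centre, which is 165 mm up; z up. -x points level out of the wheel's front face, y runs sideways in the wheel's plane. Foot plate 260 mm wide (y), 16 mm thick, from x = -90 to 130 mm. One post 30 x 70 mm, 195 mm high, stands behind the wheel (x = 70 to 100 mm): the front is free.
- wheel (a joint): Angle of the wheel on its level axle, rad, no stops. 0: stem straight up at the top. Grows counter-clockwise seen from the front: at angle a a point of the stem at radius r is at y = r sin a, z = 165 mm + r cos a in the stand's frame (one turn more or less is the same). Stiff bearing: the wheel hardly coasts and stays where it is left; about 2 to 5 N on a spoke turns it.
- hub_front (a point): Front end of the steel hub (46 mm diameter) on the axle, 48 mm before the wheel's mid-plane. Spokes: six round bars 10 mm thick, at the stem's angle + 30, 90, 150, 210, 270, 330 degrees. In front they stand proud of the tyre: from hub to radius 72 mm their centres are 42 to 39 mm before the mid-plane, then they bend back to the rim (radius 85, 10 mm before it).
- stem_tip (a point): Outer end of the valve stem: brass tube 8 mm thick with a black 11 mm cap, on the front of the wheel across the tyre's side, pointing away from the axle from radius 84 to 122 mm (this point), its centre line 22 mm and its front 28 mm before the wheel's mid-plane. The point's z axis points along the stem away from the axle.
- tyre: Black rubber tyre with the valve stem on it; it turns with the wheel and is not to be touched. Outer diameter 250 mm, inner 178 mm, 36 mm wide (18 mm either side of the mid-plane); its top is 290 mm above the bench. Origin: the wheel's centre on the axle, in the mid-plane.
- bottle_center (a point): Bystander: tan plastic mushroom-growing bottle, 76 mm diameter, 122 mm tall, mushrooms on it up to 175 mm. Point on its axis 61 mm above the bench.
- can_center (a point): Bystander: sealant can, 60 mm diameter, 110 mm tall. Point on its axis 55 mm above the bench.
- spanner: Bystander: steel spanner 170 mm long, lying flat on the bench along its own x axis.

How it is judged:
At the end, for the whole second after the job is handed in: The valve stem points straight up within 7 degrees (0.12 rad), the wheel stands still, the stand is upright within 30 mm of where it stood, and bottle, can and spanner are within 20 mm of where they were (angle between stem_tip's own z axis and vertical below 0.12 rad and velocity of joint wheel between -0.05 and 0.05 rad/s and angle between stand's own z axis and vertical below 0.03 rad and distance of stand from where it was at the start of the episode below 0.03 m and distance of each of bottle_center, can_center, spanner from where it was at the start of the episode below 0.02 m); the robot touches nothing.
It fails at once if the tyre or the valve stem is pressed (over 2 N) (contact force between tyre and the fingers above 2 N or contact force between tyre and the arm above 2 N).
It fails at once if the stand is shoved (30 mm), lifted (10 mm) or tipped (0.1 rad) (distance of stand from where it was at the start of the episode above 0.03 m or height (world z) of stand above 0.01 m or angle between stand's own z axis and vertical above 0.1 rad).
It fails at once if the bottle, can or spanner is moved (20 mm) or lifted (distance of any of bottle_center, can_center, spanner from where it was at the start of the episode above 0.02 m).
It also fails if it takes over 51 s, if anything falls off the work surface, if the arm or the gripper's body presses on something with over 40 N, if the wrist force passes 120 N, or if a joint passes its speed limit or range.

## Working session

There is one attempt and no reset: what is moved stays moved. The work goes in short steps, Python scripts to look and compute and a shell command to move; the robot and the scene stay as the last step left them, time stands still between calls to the robot, and variables do not carry over. Pictures are saved under pics/ and viewed, and the job is handed in when it is done.

```bash
mkdir -p pics
cat > h.py <<'E'
import numpy as np, cv2
from bench import robot
def snap(n,name):
    s=robot.snapshot(n); cv2.imwrite(f'pics/{name}.png',s['image'][:,:,::-1]); np.savez(f'pics/{name}.npz',**s); return s
def load(name): return dict(np.load(f'pics/{name}.npz'))
def world(s):
    R,_=cv2.Rodrigues(s['rvec']); K=s['mtx']; d=s['depth']
    v,u=np.mgrid[0:400,0:640]
    c=np.stack([(u-K[0,2])/K[0,0]*d,(v-K[1,2])/K[1,1]*d,d],-1)
    return (c-s['tvec'].ravel())@R
E
python3 - <<'E'
from h import *
print(robot.get_obs())
for n in('side','top'):
    s=snap(n,n+'0');print(n,s['mtx'],(-cv2.Rodrigues(s['rvec'])[0].T@s['tvec'].ravel()))
E
```

```text
{'time': 0.0, 'joint_positions': array([ 1.08587482e+00,  8.79086195e-02,  1.37226972e+00, -2.39483866e-06,
        1.68361930e+00, -1.03114042e-01]), 'qvel': array([ 3.83509731e-04, -6.68060505e-04,  1.08017560e-03,  3.56249703e-04,
        7.09408317e-05, -2.24516590e-03]), 'joint_torque': array([-4.86513163e-04, -3.40193224e+01, -3.02423286e+01,  7.16740661e-02,
        3.29971220e-02, -1.80380493e-04]), 'tool_pos': array([0.20469765, 0.50992865, 0.22632165]), 'ee_rot': array([-3.13939913e+00, -2.24594567e-04,  2.75978467e+00]), 'wrist_force': array([-0.52678966, -0.58009021, -0.14751467]), 'wrist_torque': array([-0.04237488,  0.03080254,  0.06051588]), 'width': 0.09398069552567623}
side [[378.91830465   0.         316.89604823]
 [  0.         378.91830465 200.00189393]
 [  0.           0.           1.        ]] [ 0.56049241 -0.40718287  0.77395923]
top [[380.65413019   0.         316.91753973]
 [  0.         380.65413019 201.67995038]
 [  0.           0.           1.        ]] [0.52909733 0.10645788 0.8433869 ]
```

View pics/side0.png

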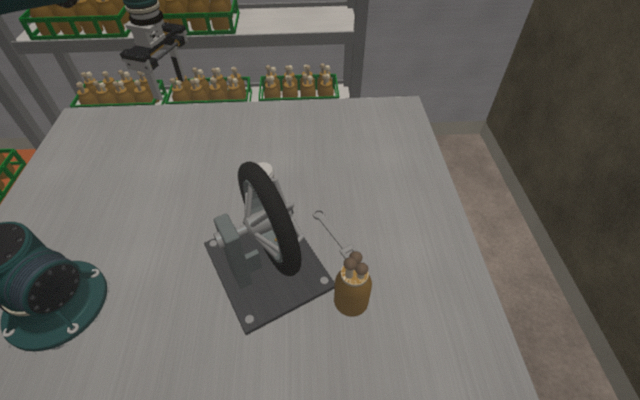

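View pics/top0.png

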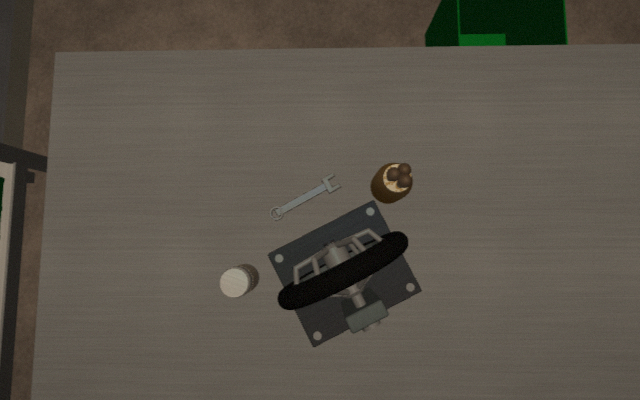

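The wheel's front faces away from the robot. In the top picture the tyre is at about (345,270), the spanner at (305,197), the bottle at (392,182) and the can at (235,282). I can't see the stem yet, so next I'll measure the geometry.

Run:
```python
from h import *
s=load('top0');W=world(s)
for n,(u,v) in dict(b1=(279,258),b2=(370,211),b3=(411,287),b4=(317,336),can=(235,282),bot=(397,180),sp1=(278,213),sp2=(333,184),post=(367,318),tyre1=(290,297),tyre2=(398,240),tm=(345,272)).items():
    print(n,W[v,u].round(3))
# tyre points: dark and z>0.05
img=s['image'].astype(int)
# local frame from bolts
b=[W[v,u] for u,v in((279,258),(370,211),(411,287),(317,336))]
print(np.mean(b,0), b[1]-b[0], b[2]-b[3],b[0]-b[3],b[1]-b[2])
for v,u in((258,279),):pass
for nm in('top0','side0'):
    s=load(nm)
    im=s['image'][:,:,::-1]
    c=im[180:360,210:450] if nm=='top0' else im[140:320,180:400]
    cv2.imwrite(f'pics/{nm}z.png',cv2.resize(cv2.convertScaleAbs(c,alpha=1.6,beta=20),None,fx=3.2,fy=3.2,interpolation=cv2.INTER_CUBIC))
```

```text
b1 [0.492 0.208 0.023]
b2 [0.592 0.013 0.023]
b3 [ 0.431 -0.071  0.022]
b4 [0.33  0.127 0.021]
can [0.45  0.281 0.11 ]
bot [ 0.637 -0.021  0.164]
sp1 [0.589 0.213 0.007]
sp2 [ 0.654  0.091 -0.   ]
post [0.401 0.04  0.194]
tyre1 [0.443 0.163 0.25 ]
tyre2 [ 0.529 -0.006  0.239]
tm [0.484 0.08  0.288]
[0.46094199 0.06918383 0.02241468] [ 1.00177246e-01 -1.95677959e-01 -2.58643810e-05] [ 0.10131862 -0.1984177   0.00063737] [0.16200847 0.08105558 0.00170184] [0.16086709 0.08379532 0.0010386 ]
```

View pics/top0z.png

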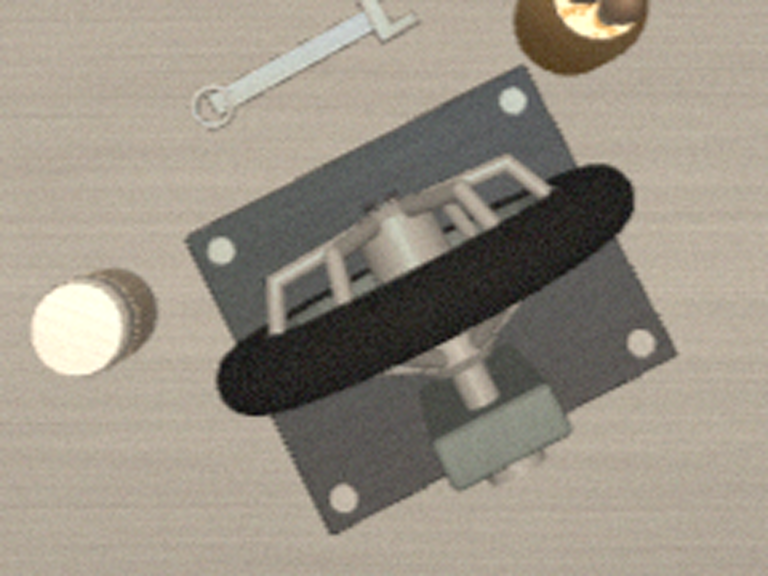

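View pics/side0z.png

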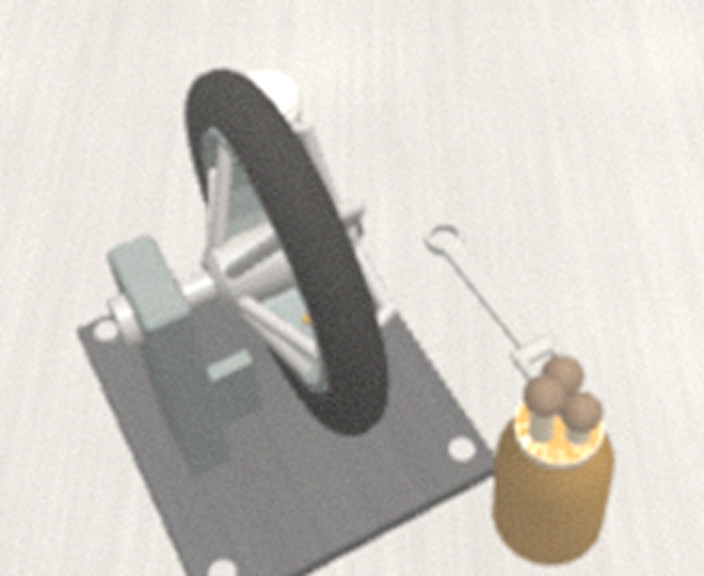

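```bash
cat >> h.py <<'E'
O=np.array([0.4790,0.0780,0]); f=np.array([0.891,0.453,0]);f/=np.linalg.norm(f); ys=np.array([f[1],-f[0],0]); zz=np.array([0,0,1.])
def loc(P):  # -> front distance, y, z rel centre
    d=P-O-np.array([0,0,.165]); return np.stack([d@f,d@ys,d@zz],-1)
E
python3 - <<'E'
from h import *
for nm in('top0','side0'):
    s=load(nm);L=loc(world(s));im=s['image'].astype(int)
    r=np.hypot(L[...,1],L[...,2])
    dark=im.sum(-1)<120
    t=dark&(abs(L[...,0])<.04)&(r>.1)&(r<.14)&(s['depth']>0)
    P=L[t];print(nm,'tyre n',len(P),'front mid',np.percentile(P[:,0],[1,50,99]),'y',np.percentile(P[:,1],[0.5,99.5]),'zmax',P[:,2].max())
    A=np.c_[2*P[:,1:],np.ones(len(P))];top=np.hypot(P[:,1],P[:,2])
    m=(L[...,0]>.03)&(L[...,0]<.055)&(r>.028)&(r<.09)&(s['depth']>0)
    a=np.degrees(np.arctan2(L[...,1],L[...,2]))[m]
    h,_=np.histogram(a,np.arange(-180,181,10));print(h)
    # map picture: front view
    cv=np.zeros((520,520,3),np.uint8)
    m=(L[...,0]>.0)&(L[...,0]<.06)&(r<.14)&(s['depth']>0)
    for p,c in zip(L[m],im[m]):
        cv2.circle(cv,(int(260-p[1]*1800),int(260-p[2]*1800)),3,[int(min(255,x*1.6+20)) for x in c[::-1]],-1)
    cv2.imwrite(f'pics/{nm}front.png',cv)
s=load('side0')
R=cv2.Rodrigues(s['rvec'])[0];C=-R.T@s['tvec'].ravel()
d=R.T@np.linalg.inv(s['mtx'])@np.array([276,240,1]);
lc=loc(C);ld=np.array([d@f,d@ys,d@zz]);k=(.022-lc[0])/ld[0];p=lc+k*ld;print('brass',p,np.hypot(*p[1:]),np.degrees(np.arctan2(p[1],p[2])), s['image'][236:245,272:281].tolist()[4])
print(loc(world(s)[240,274:280]))
E
```

```text
top0 tyre n 3365 front mid [-0.01561809  0.00341345  0.01904717] y [-0.11512058  0.11397573] zmax 0.12661661558804452
[  0   0   0   1   0   0   0   0   1 149   2   0   0   0  10 125   0   0
   0   1 119  26   0   0   0   0 103  26   0   0   0   0   1   5   0   0]
side0 tyre n 1335 front mid [-0.0186735  -0.00882009  0.01353131] y [-0.07508059  0.12386184] zmax 0.1239316585660993
[ 0  0  0  0  0  0  0  0  0  0  0  0  0  0  0 88  3  0  0  0  6 33  1  0
  0  0 78 23  0  0  0  0  0  0  0  0]
brass [ 0.022      -0.03334004 -0.12921446] 0.13344637021024094 -165.53204590199775 [[104, 110, 107], [107, 113, 109], [103, 98, 83], [114, 93, 60], [99, 82, 58], [60, 60, 53], [38, 38, 37], [35, 31, 31], [30, 32, 29]]
[[ 0.00793054 -0.00525446 -0.08469536]
 [ 0.00915662 -0.00201085 -0.08158207]
 [-0.0156447   0.07848912  0.03497539]
 [-0.01838349  0.09211232  0.05366314]
 [-0.01806412  0.09654732  0.05888537]
 [-0.01668713  0.0978726   0.05953417]]
```

The brass glint at side pixel (276,240) puts the stem near the bottom (~180°). Next I'll get exact spoke angles.

```bash
cat >> h.py <<'E'
def spokes(nm):
    s=load(nm);L=loc(world(s));r=np.hypot(L[...,1],L[...,2])
    m=(L[...,0]>.031)&(L[...,0]<.055)&(r>.035)&(r<.08)&(s['depth']>0)
    a=np.degrees(np.arctan2(L[...,1],L[...,2]))[m];rr=r[m];fr=L[...,0][m]
    k=np.degrees(np.angle(np.exp(6j*np.radians(a)).mean()))/6
    out=[]
    for c in np.arange(-180,180,60)+k:
        q=abs((a-c+180)%360-180)<20
        if q.sum()>15: out.append((round(float(np.median(a[q])),1),int(q.sum()),round(float(fr[q].max()),3)))
    return k,out
E
python3 - <<'E'
from h import *
print(spokes('top0'),spokes('side0'))
E
```

```text
(np.float64(-28.522049903693823), [(-84.5, 138, 0.047), (-25.9, 116, 0.047), (27.3, 123, 0.047), (88.6, 118, 0.047)]) (np.float64(-28.102837102653254), [(-25.4, 81, 0.044), (33.2, 33, 0.042), (88.6, 89, 0.045)])
```

View pics/top0front.png

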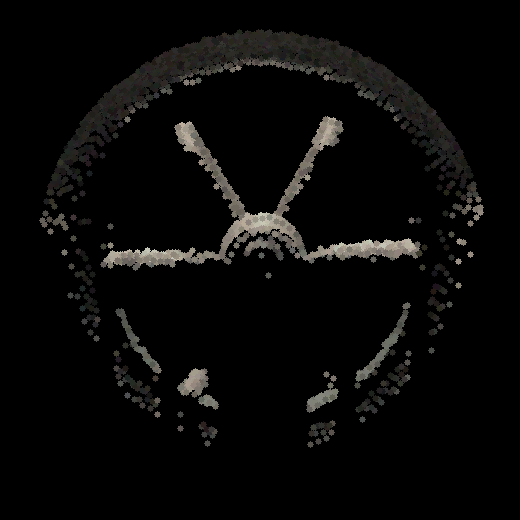

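View pics/side0front.png

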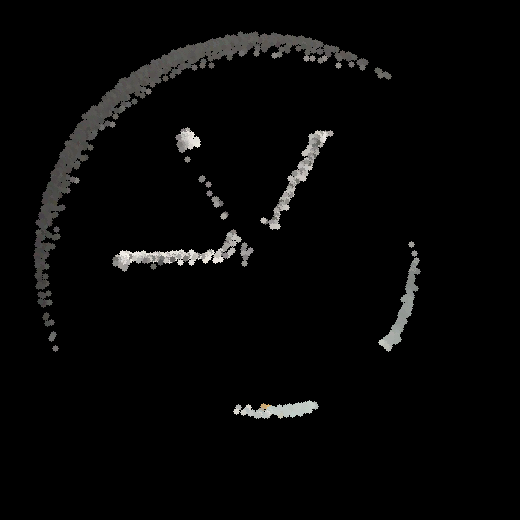

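Spokes are at about −88, −28, +31 and +91°, so the stem is at about 181° and needs roughly +179°. The plan is to bring the closed fingers down from above at 43 mm in front of the mid-plane, with the jaw axis along the wheel plane. I'll push spokes towards +y (the wheel's own y).

```bash
python3 -m inch '[{"linear":[1,-1,1],"twist":0.41,"gripper":0},{"linear":[1,-1,1],"twist":0.815,"gripper":0},{"linear":[1,-1,1],"twist":0.815,"gripper":0},{"linear":[1,-1,1],"twist":0.815,"gripper":0},{"linear":[1,-1,1],"twist":0.815,"gripper":0},{"linear":[1,-1,1],"twist":0.815,"gripper":0},{"linear":[1,-1,1],"twist":0.815,"gripper":0},{"linear":[1,-1,1],"twist":0.815,"gripper":0}]'
python3 -m inch '[{"linear":[0.7,-1,0.2],"twist":0,"gripper":0},{"linear":[0.7,-1,0.2],"twist":0,"gripper":0},{"linear":[0.7,-1,0.2],"twist":0,"gripper":0},{"linear":[0.7,-1,0.2],"twist":0,"gripper":0}]'
```

```text
time: 0.77
tool_pos: [0.3053, 0.41, 0.3273]
ee_rot: [-3.142, -0.0, -2.669]
wrist_force: [-0.2, 0.1, 0.7]
width: 0.0443
time: 1.1
tool_pos: [0.3782, 0.3061, 0.3483]
ee_rot: [-3.138, 0.002, -2.681]
wrist_force: [-0.1, 0.9, -0.0]
width: 0.0175
```

```bash
python3 -m inch '[{"linear":[0.7,-1,0],"twist":0,"gripper":0},{"linear":[0.7,-1,0],"twist":0,"gripper":0},{"linear":[0.7,-1,0],"twist":0,"gripper":0},{"linear":[0.7,-1,0],"twist":0,"gripper":0}]'
python3 -m inch '[{"linear":[0.7,-1,0],"twist":0,"gripper":0},{"linear":[0.7,-1,0],"twist":0,"gripper":0},{"linear":[0.7,-1,0],"twist":0,"gripper":0},{"linear":[0.7,-1,0],"twist":0,"gripper":0},{"linear":[0.7,-1,0],"twist":0,"gripper":0}]'
python3 - <<'E'
from h import *
p=robot.get_obs()['tool_pos'];print(loc(p),p)
snap('top','t1');snap('side','s1')
E
```

```text
time: 1.43
tool_pos: [0.4476, 0.2061, 0.346]
ee_rot: [-3.139, -0.002, -2.68]
wrist_force: [0.1, 0.3, 0.3]
width: 0.0004
time: 1.85
tool_pos: [0.5152, 0.1101, 0.3461]
ee_rot: [3.14, -0.002, -2.674]
wrist_force: [-0.1, 0.2, -0.0]
width: 0.0004
[ 0.04685151 -0.01220983  0.18110795] [0.51523013 0.11011731 0.34610795]
```

View pics/t1.png

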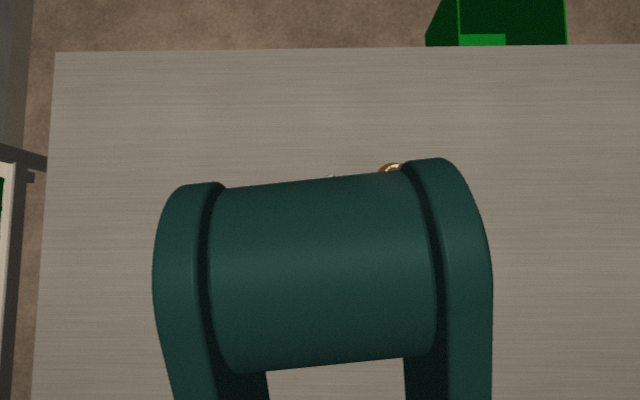

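View pics/s1.png

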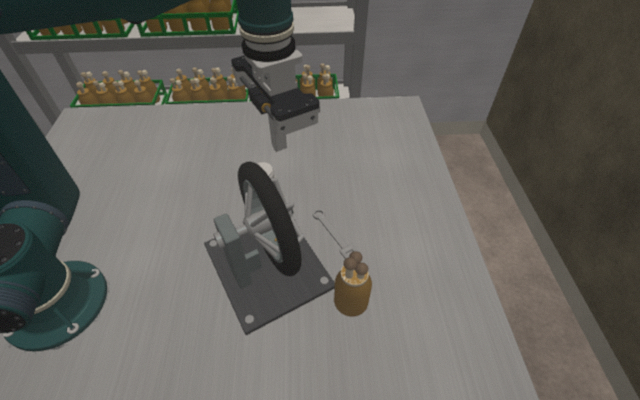

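```bash
python3 -m inch '[{"linear":[0.03,-0.12,0],"twist":0,"gripper":0},{"linear":[0.03,-0.12,-0.4],"twist":0,"gripper":0},{"linear":[0.03,-0.12,-0.8],"twist":0,"gripper":0},{"linear":[0.03,-0.12,-1],"twist":0,"gripper":0},{"linear":[0.03,-0.12,-1],"twist":0,"gripper":0}]'
python3 - <<'E'
from h import *
p=robot.get_obs();print(loc(p['tool_pos']),p['wrist_force'])
s=snap('side','s2')
cv2.imwrite('pics/s2z.png',cv2.resize(cv2.convertScaleAbs(s['image'][60:310,180:400,::-1],alpha=1.5,beta=20),None,fx=2.4,fy=2.4,interpolation=cv2.INTER_CUBIC))
L=loc(world(s))
m=(L[...,2]>.06)&(L[...,2]<.13)&(L[...,0]>.028)&(abs(L[...,1])<.04)&(s['depth']>0)
print(np.percentile(L[m],[2,50,98],axis=0))
E
```

```text
time: 2.37
tool_pos: [0.5146, 0.099, 0.2415]
ee_rot: [3.137, -0.01, -2.668]
wrist_force: [-0.2, 0.0, -1.1]
width: 0.0004
[ 0.04123714 -0.00257134  0.07647074] [-0.17223423  0.04367743 -1.08780379]
[[ 0.03031472 -0.03500504  0.06130172]
 [ 0.03146533  0.00307406  0.07330777]
 [ 0.04582415  0.03863911  0.11283999]]
```

View pics/s2z.png

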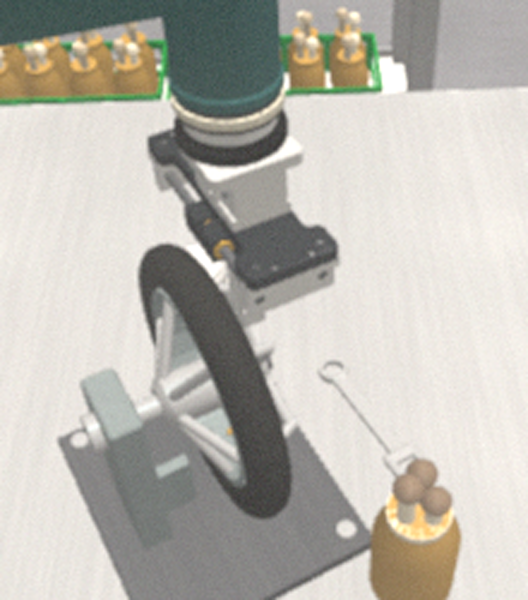

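```bash
python3 -m inch '[{"linear":[0.03,0.01,-0.1],"twist":0,"gripper":0},{"linear":[0.03,0.01,-0.2],"twist":0,"gripper":0},{"linear":[0.03,0.01,-0.2],"twist":0,"gripper":0},{"linear":[0.07,-0.06,-0.2],"twist":0,"gripper":0}]'
python3 - <<'E'
from h import *
p=robot.get_obs();print(loc(p['tool_pos']),p['wrist_force'])
E
```

```text
time: 2.75
tool_pos: [0.5249, 0.0932, 0.2281]
ee_rot: [3.141, 0.001, -2.668]
wrist_force: [-0.5, 0.4, 0.1]
width: 0.0006
[0.04777924 0.00722487 0.06310532] [-0.50274129  0.40081353  0.12273106]
```

```bash
python3 -m inch '[{"linear":[0.01,-0.07,0],"twist":0,"gripper":0},{"linear":[0.04,-0.12,0],"twist":0,"gripper":0},{"linear":[0.07,-0.18,0],"twist":0,"gripper":0},{"linear":[0.1,-0.24,0],"twist":0,"gripper":0},{"linear":[0.13,-0.3,0],"twist":0,"gripper":0},{"linear":[0.16,-0.36,0],"twist":0,"gripper":0},{"linear":[0.17,-0.38,0],"twist":0,"gripper":0}]'
python3 - <<'E'
from h import *
p=robot.get_obs();print(loc(p['tool_pos']),p['wrist_force'])
s=snap('side','s3');print(spokes('s3'))
cv2.imwrite('pics/s3z.png',cv2.resize(cv2.convertScaleAbs(s['image'][60:310,180:400,::-1],alpha=1.5,beta=20),None,fx=2.4,fy=2.4,interpolation=cv2.INTER_CUBIC))
E
```

```text
time: 3.33
tool_pos: [0.5428, 0.0527, 0.2277]
ee_rot: [-3.14, 0.0, -2.671]
wrist_force: [-1.6, 1.8, 0.9]
width: 0.0005
[0.04537814 0.05147604 0.06270311] [-1.58540341  1.77976231  0.88259681]
(np.float64(-4.0606931906946775), [(1.2, 50, 0.043), (54.0, 67, 0.041), (115.0, 51, 0.045)])
```

View pics/s3z.png

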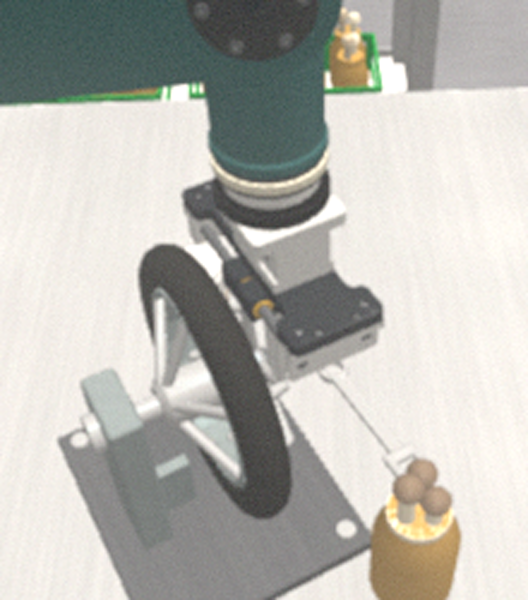

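```bash
python3 -m inch '[{"linear":[-0.05,0.09,0],"twist":0,"gripper":0},{"linear":[-0.05,0.09,0.4],"twist":0,"gripper":0},{"linear":[-0.05,0.09,0.6],"twist":0,"gripper":0},{"linear":[-0.2,0.4,0.6],"twist":0,"gripper":0},{"linear":[-0.37,0.73,0.6],"twist":0,"gripper":0},{"linear":[-0.37,0.73,0.6],"twist":0,"gripper":0},{"linear":[-0.37,0.73,0.3],"twist":0,"gripper":0},{"linear":[-0.37,0.73,0],"twist":0,"gripper":0},{"linear":[-0.37,0.73,0],"twist":0,"gripper":0}]'
python3 - <<'E'
from h import *
p=robot.get_obs();print(loc(p['tool_pos']),p['wrist_force'])
s=snap('side','s4');print(spokes('s4'))
E
```

```text
time: 4.13
tool_pos: [0.5012, 0.127, 0.2203]
ee_rot: [3.138, -0.012, -2.669]
wrist_force: [-1.0, 0.4, -0.6]
width: 0.0007
[ 0.04203627 -0.03364539  0.05531749] [-0.96216219  0.42949993 -0.5970241 ]
(np.float64(-2.805221859824203), [(1.4, 74, 0.043), (54.7, 58, 0.043), (115.2, 52, 0.044)])
```

```bash
python3 -m inch '[{"linear":[0,0,0],"twist":0,"gripper":0},{"linear":[0.04,-0.08,0],"twist":0,"gripper":0},{"linear":[0.08,-0.16,0],"twist":0,"gripper":0},{"linear":[0.12,-0.24,0],"twist":0,"gripper":0},{"linear":[0.16,-0.32,0],"twist":0,"gripper":0},{"linear":[0.2,-0.4,0],"twist":0,"gripper":0},{"linear":[0.25,-0.49,0],"twist":0,"gripper":0},{"linear":[0.29,-0.57,0],"twist":0,"gripper":0},{"linear":[0.33,-0.65,0],"twist":0,"gripper":0},{"linear":[0.37,-0.73,0],"twist":0,"gripper":0}]'
python3 - <<'E'
from h import *
p=robot.get_obs();print(loc(p['tool_pos']),p['wrist_force'])
s=snap('side','s5');print(spokes('s5'))
E
```

```text
time: 5.02
tool_pos: [0.5428, 0.0538, 0.229]
ee_rot: [-3.141, 0.002, -2.67]
wrist_force: [-1.2, 3.9, 0.5]
width: 0.0002
[0.04592526 0.05054019 0.06398933] [-1.20808042  3.94673226  0.52375154]
(np.float64(-5.15279968298847), [(-0.1, 57, 0.044), (52.7, 67, 0.042), (113.4, 56, 0.044)])
```

```bash
python3 -m inch '[{"linear":[-0.05,0.09,0],"twist":0,"gripper":0},{"linear":[-0.05,0.09,0.4],"twist":0,"gripper":0},{"linear":[-0.05,0.09,0.6],"twist":0,"gripper":0},{"linear":[-0.2,0.4,0.6],"twist":0,"gripper":0},{"linear":[-0.37,0.73,0.6],"twist":0,"gripper":0},{"linear":[-0.37,0.73,0.6],"twist":0,"gripper":0},{"linear":[-0.37,0.73,0.4],"twist":0,"gripper":0},{"linear":[-0.37,0.73,0.2],"twist":0,"gripper":0},{"linear":[-0.37,0.73,0.05],"twist":0,"gripper":0},{"linear":[-0.37,0.73,0],"twist":0,"gripper":0}]'
python3 - <<'E'
from h import *
p=robot.get_obs();print(loc(p['tool_pos']),p['wrist_force'])
s=snap('side','s6');print(spokes('s6'))
E
```

```text
time: 5.9
tool_pos: [0.5037, 0.1271, 0.2246]
ee_rot: [3.141, -0.004, -2.67]
wrist_force: [0.2, 0.2, -0.6]
width: 0.0005
[ 0.04424936 -0.03263617  0.05958834] [ 0.18299332  0.19580616 -0.5637045 ]
(np.float64(-2.3670984432189774), [(1.7, 88, 0.051), (55.7, 61, 0.043), (116.1, 51, 0.045)])
```

```bash
python3 -m inch '[{"linear":[0,0,0],"twist":0,"gripper":0},{"linear":[0.04,-0.08,0],"twist":0,"gripper":0},{"linear":[0.08,-0.16,0],"twist":0,"gripper":0},{"linear":[0.12,-0.24,0],"twist":0,"gripper":0},{"linear":[0.16,-0.32,0],"twist":0,"gripper":0},{"linear":[0.2,-0.4,0],"twist":0,"gripper":0},{"linear":[0.25,-0.49,0],"twist":0,"gripper":0},{"linear":[0.29,-0.57,0],"twist":0,"gripper":0},{"linear":[0.33,-0.65,0],"twist":0,"gripper":0},{"linear":[0.37,-0.73,0],"twist":0,"gripper":0}]'
python3 -m inch '[{"linear":[-0.05,0.09,0],"twist":0,"gripper":0},{"linear":[-0.05,0.09,0.4],"twist":0,"gripper":0},{"linear":[-0.05,0.09,0.8],"twist":0,"gripper":0},{"linear":[-0.2,0.4,1],"twist":0,"gripper":0},{"linear":[-0.37,0.73,1],"twist":0,"gripper":0},{"linear":[-0.37,0.73,1],"twist":0,"gripper":0},{"linear":[-0.37,0.73,1],"twist":0,"gripper":0}]'
python3 - <<'E'
from h import *
p=robot.get_obs();print(loc(p['tool_pos']),p['wrist_force'])
s=snap('side','s7');print(spokes('s7'))
cv2.imwrite('pics/s7z.png',cv2.resize(cv2.convertScaleAbs(s['image'][60:310,180:400,::-1],alpha=1.5,beta=20),None,fx=2.4,fy=2.4,interpolation=cv2.INTER_CUBIC))
E
```

```text
time: 6.78
tool_pos: [0.5426, 0.0538, 0.2285]
ee_rot: [-3.141, 0.002, -2.67]
wrist_force: [-0.7, 2.3, 0.3]
width: 0.0003
time: 7.37
tool_pos: [0.5046, 0.1284, 0.3286]
ee_rot: [-3.139, 0.002, -2.667]
wrist_force: [0.6, -0.6, 0.5]
width: 0.0002
[ 0.04567471 -0.03330413  0.16358399] [ 0.61890332 -0.5741878   0.46776908]
(np.float64(-1.3957142268662028), [(1.8, 83, 0.044), (55.6, 61, 0.043), (116.1, 50, 0.045)])
```

View pics/s7z.png

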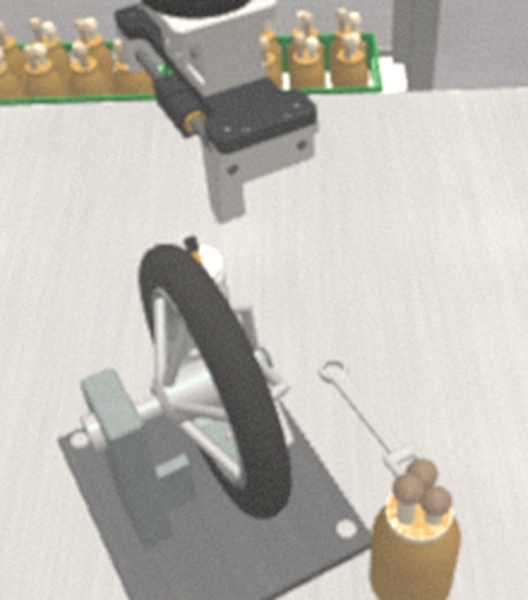

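The stem's black cap shows at zoom pixel (191,243), so it is about 30° before the top, as expected. Now the final push.

```bash
python3 -m inch '[{"linear":[0.02,0.01,0],"twist":0,"gripper":0},{"linear":[0.02,0.01,-0.2],"twist":0,"gripper":0},{"linear":[0.02,0.01,-0.4],"twist":0,"gripper":0},{"linear":[0.02,0.01,-0.6],"twist":0,"gripper":0},{"linear":[0.02,0.01,-0.75],"twist":0,"gripper":0},{"linear":[0.02,0.01,-0.9],"twist":0,"gripper":0},{"linear":[0.02,0.01,-0.97],"twist":0,"gripper":0},{"linear":[0.02,0.01,-1],"twist":0,"gripper":0},{"linear":[0.02,0.01,-1],"twist":0,"gripper":0}]'
python3 - <<'E'
from h import *
p=robot.get_obs();print(loc(p['tool_pos']),p['wrist_force'])
E
```

```text
time: 8.17
tool_pos: [0.5069, 0.1277, 0.2265]
ee_rot: [3.141, -0.002, -2.671]
wrist_force: [-0.5, 0.6, -0.4]
width: 0.0006
[ 0.04739315 -0.03161232  0.06145652] [-0.50075918  0.64658896 -0.42141141]
```

```bash
python3 -m inch '[{"linear":[0.03,-0.06,0],"twist":0,"gripper":0},{"linear":[0.06,-0.12,0],"twist":0,"gripper":0},{"linear":[0.09,-0.17,0],"twist":0,"gripper":0},{"linear":[0.11,-0.22,0],"twist":0,"gripper":0},{"linear":[0.13,-0.26,0],"twist":0,"gripper":0},{"linear":[0.15,-0.3,0],"twist":0,"gripper":0},{"linear":[0.165,-0.33,0],"twist":0,"gripper":0},{"linear":[0.165,-0.33,0],"twist":0,"gripper":0}]'
python3 - <<'E'
from h import *
p=robot.get_obs();print(loc(p['tool_pos']),p['wrist_force'])
E
python3 -m inch '[{"linear":[-0.03,0.05,0],"twist":0,"gripper":0},{"linear":[-0.02,0.05,0.2],"twist":0,"gripper":0},{"linear":[-0.01,0.05,0.6],"twist":0,"gripper":0},{"linear":[-0.01,0.05,1],"twist":0,"gripper":0},{"linear":[-0.01,0.05,1],"twist":0,"gripper":0}]'
python3 -m inch '[{"linear":[-0.3,1,0.3],"twist":0,"gripper":0},{"linear":[-0.3,1,0.3],"twist":0,"gripper":0},{"linear":[-0.3,1,0.3],"twist":0,"gripper":0},{"linear":[-0.3,1,0.3],"twist":0,"gripper":0}]'
python3 -m inch '[{"linear":[-1,1,0],"twist":0,"gripper":0},{"linear":[-1,1,0],"twist":0,"gripper":0},{"linear":[-1,1,0],"twist":0,"gripper":0},{"linear":[-1,1,0],"twist":0,"gripper":0}]'
python3 -m inch '[{"linear":[-1,1,0],"twist":0,"gripper":0},{"linear":[-1,1,0],"twist":0,"gripper":0},{"linear":[-1,1,0],"twist":0,"gripper":0},{"linear":[-1,1,0],"twist":0,"gripper":0},{"linear":[-1,1,0],"twist":0,"gripper":0}]'
python3 - <<'E'
from h import *
for n in('top','side'):
    s=snap(n,n+'9');print(spokes(n+'9'))
    c=s['image'][180:360,210:450] if n=='top' else s['image'][140:320,180:400]
    cv2.imwrite(f'pics/{n}9z.png',cv2.resize(cv2.convertScaleAbs(c[:,:,::-1],alpha=1.6,beta=20),None,fx=3.2,fy=3.2,interpolation=cv2.INTER_CUBIC))
E
```

```text
time: 8.83
tool_pos: [0.5239, 0.0942, 0.2273]
ee_rot: [-3.14, -0.001, -2.671]
wrist_force: [-0.4, 0.1, 0.7]
width: 0.0006
[0.04735128 0.00595192 0.06227207] [-0.36472007  0.08084322  0.66410538]
time: 9.25
tool_pos: [0.5245, 0.1001, 0.337]
ee_rot: [-3.134, 0.014, -2.671]
wrist_force: [0.1, -0.4, 1.8]
width: 0.0002
time: 9.58
tool_pos: [0.4916, 0.2039, 0.3598]
ee_rot: [-3.141, 0.005, -2.665]
wrist_force: [-0.5, -0.7, 0.6]
width: 0.0008
time: 9.92
tool_pos: [0.3899, 0.302, 0.3577]
ee_rot: [3.141, 0.0, -2.667]
wrist_force: [0.9, -0.5, -0.1]
width: 0.0001
time: 10.33
tool_pos: [0.2905, 0.4018, 0.3571]
ee_rot: [-3.141, 0.0, -2.665]
wrist_force: [0.2, 0.0, -0.2]
width: 0.0006
(np.float64(26.917897923035508), [(-88.9, 122, 0.047), (-30.1, 122, 0.047), (23.0, 115, 0.047), (83.7, 137, 0.047)])
(np.float64(27.389644032626183), [(-29.5, 61, 0.045), (29.2, 42, 0.042), (84.1, 86, 0.044)])
```

View pics/top9z.png

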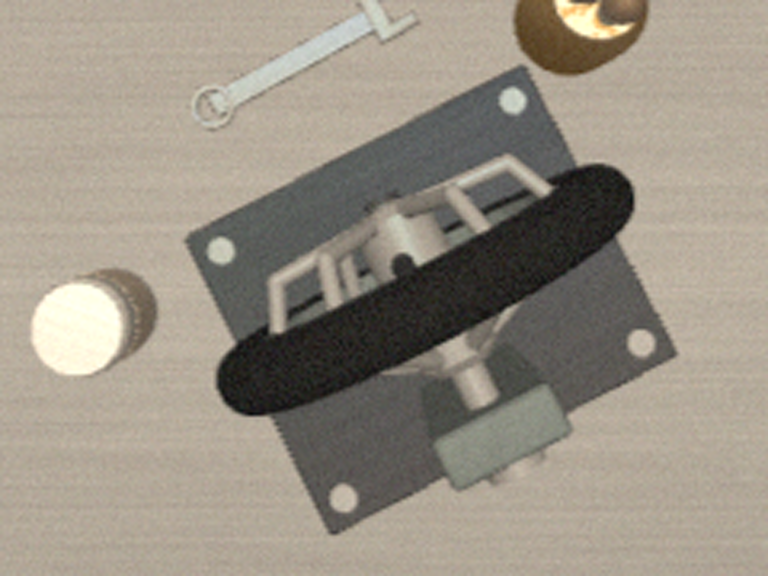

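View pics/side9z.png

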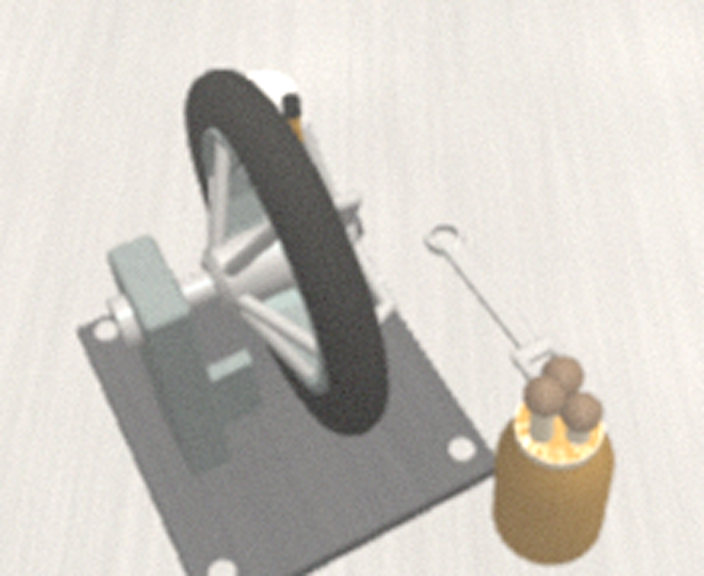

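Run:
```python
from h import *
for nm,(u,v) in (('top9',(210+403/3.2,180+263/3.2)),('side9',(180+291/3.2,140+100/3.2))):
    s=load(nm);R=cv2.Rodrigues(s['rvec'])[0];C=-R.T@s['tvec'].ravel()
    d=R.T@np.linalg.inv(s['mtx'])@np.array([u,v,1]);lc=loc(C);ld=np.array([d@f,d@ys,d@zz])
    for a in (0,1):
        t=.022+.005*(a)
        k=(t-lc[0])/ld[0];p=lc+k*ld;print(nm,p,np.degrees(np.arctan2(p[1],p[2])))
s=load('top9');L=loc(world(s));im=s['image']
print(L[258:268,332:340].reshape(-1,3)[::5].round(3))
# offset check
D=np.hypot
for nm in('top0','top9'):
    s=load(nm);W=world(s);L=loc(W);m=(L[...,2]>.09)&(abs(L[...,1])<.13)&(abs(L[...,0])<.03)
    P=L[m];# circle fit of tyre crown -> centre y
    A=np.c_[2*P[:,1:],np.ones(len(P))]
    q=np.linalg.lstsq(A,(P[:,1:]**2).sum(1),rcond=None)[0];print(nm,'centre',q[:2])
```

```text
top9 [ 0.022      -0.00498873  0.09942616] -2.8724172054933397
top9 [ 0.027      -0.00466167  0.18084531] -1.476593595046181
side9 [ 0.022      -0.00260356  0.12477487] -1.195361468447078
side9 [ 0.027      -0.01654875  0.11047064] -8.519684174604853
[[ 0.027 -0.008  0.022]
 [ 0.023 -0.     0.021]
 [ 0.028 -0.005  0.115]
 [ 0.02   0.002  0.022]
 [ 0.026 -0.003  0.123]
 [ 0.027 -0.008  0.125]
 [ 0.024 -0.001  0.124]
 [ 0.024 -0.006  0.122]
 [ 0.025 -0.01   0.123]
 [ 0.022 -0.004  0.123]
 [ 0.022 -0.009  0.124]
 [ 0.018 -0.002  0.111]
 [ 0.02  -0.007  0.124]
 [ 0.02  -0.011  0.122]
 [ 0.017 -0.005  0.116]
 [ 0.017 -0.009  0.114]]
top0 centre [-0.00138874  0.01457039]
top9 centre [-0.00153685  0.01532554]
```

Run:
```python
from h import *
a=load('top0');b=load('top9')
d=np.abs(a['image'].astype(int)-b['image']).sum(-1)>90
d[180:360,270:420]=0  # stand
print('changed px in rest (can/bottle/spanner region)',d[150:310,200:420].sum())
W=world(b)
for n,(u,v) in dict(b1=(279,258),b2=(370,211),b3=(411,287),b4=(317,336)).items(): print(n,W[v,u].round(3))
s=snap('side','s10');print(spokes('s10'),robot.get_obs()['wrist_force'])
robot.close_job()
```

```text
changed px in rest (can/bottle/spanner region) 0
b1 [0.492 0.208 0.025]
b2 [0.592 0.012 0.021]
b3 [ 0.431 -0.071  0.024]
b4 [0.33  0.127 0.022]
(np.float64(27.540297856099183), [(-28.9, 61, 0.045), (29.3, 43, 0.042), (84.4, 87, 0.044)]) [ 0.13807271  0.58432847 -0.16569377]
the job is handed in; nothing more can be done
```

I turned the wheel about 180° and handed the job in. The valve stem is at the top, about 2–3° short of straight up (limit 7°). I used four pushes on the front of the spokes with closed fingertips, then moved the arm clear.

- **Stem angle:** the spoke angles gave about −3°. The valve cap gave about −2 to −3° in the top view and −1° in the side view. The side-view value changes by several degrees with the depth assumed, so I relied on the other two.
- **Wheel at rest:** the spoke angles agreed in two side pictures taken just before handing in, within measurement noise.
- **Stand and bystanders:** the stand's bolts measured the same as at the start, to about 3 mm. I compared the top pictures around the can, bottle and spanner and found no changed pixels. That comparison left out the area around the stand, including the bottle and most of the spanner. For those I only have the enlarged top and side pictures, where they looked unmoved.
- **Forces and time:** the wrist force read at most about 4 N at my readings, and I saw no sign of contact with the tyre or stem. The job took about 10 s of the 51 s allowed.

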